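# Fasten the wide specimen case

## Robot

A 6-joint arm with a two-finger parallel gripper is mounted at the origin on the work surface. World frame = base frame: x ahead of the robot, y to its left, z up, the work surface at z = 0. Lengths are in m, angles in rad, forces in N, time in s.
With the tool pointing down it reaches from about 0.35 to 0.975 m from the base axis. Payload 4.9 kg.
Tool frame: the origin (TCP) lies on the centre line of the jaws, within the pads' length; the fingertips stand 17 mm ahead of it and the grasp point (between the pads) lies 2 mm behind it (tip_reach is the distance from the TCP to the fingertips, in m); y points along the fingers, x is the direction in which the jaws open and shut, and the axes are right-handed (so a half turn about y gives the same grasp; the last joint's range is limited). The gripper opens to 85 mm and grips with 20 to 120 N. Pads are 22 mm wide; open, the fingers measure 114 mm over their backs; the gripper's body (76 mm by 85 mm) begins 54 mm behind the grasp point. The pads swing forward as they close: fully open they stand 13 mm farther back than shut.
Start: joints at [-1.397, 0.053, 1.613, -0, 1.476, -0.119], TCP at [0.18, -0.598, 0.209] pointing down, gripper open.
Joint ranges: [-3.01, 3.01], [-1.01, 2.22], [0.06, 2.58], [-1.02, 4.17], [0.09, 2.62], [-3.14, 3.14]. Speed limits (rad/s): [2.57, 2.57, 3.14, 3.14, 3.14, 3.14].

## Interface

Orientations are given as a 3x3 rotation matrix whose columns are the frame's x, y, z axes.
In Python, from plant import * gives the robot as it stands.
- The arm moves only by the shell command python3 -m jog 'ROWS' [FORCE]. ROWS is text: rows parted by semicolons, each of 5 numbers parted by spaces: the shift along the tool's x, y, z in m, then the turn about the tool's y in degrees, then the opening, from 0 (shut) to 1 (fully open). In form: dx dy dz yaw grip; .... A call has 1 to 20 rows; each row shifts and turns the pose as measured when the row begins, along the tool's axes as they then stand; what a row does not reach is not made up. A row lasts 1/12 s, in which the tool goes at most 41.7 mm and 7.16 degrees, less where a joint would pass 70% of its speed; a pose out of reach is approached as far as the arm can. A call is refused whole if a number of a shift passes 0.0417 or a number of a turn 7.16, either way. A call with a gripper value outside its range is refused whole. The fingers move at their own pace and stop on an object; FORCE is the grip in N (left out, the last holds). Time passes only in rows, so rows that do not move let the fingers close. It gives the time, the measured TCP pose, the force and the opening at its end, in the units of the state.
- read_state(): the state, without advancing time (a new reading comes with each control period).
- get_image(name): name is "side" or "top" or "wrist"; returns a dict with "frame" (384x512x3 uint8, red, green, blue), "mtx" (3x3 intrinsics, pixels), "cam_to_world" (4x4, takes a point from camera to world coordinates). Camera axes: x right, y down, z forward; pixel columns grow to the right and rows downward; lengths in m; the calibration is good to about 2 mm. A picture is of the moment at which its call begins. There is no depth.
- job_done(): hands the job in, once; it reports no verdict.
The state is a dict: "time_s": time; "qpos": joint angles; "dq": joint speeds; "joint_torque": joint torques, N m; "tcp_pos": TCP position; "orientation": TCP orientation; "wrist_force": force on the tool from outside, world axes, zero at the start; "wrist_torque": the same for the moment, N m; "grip_width": finger opening in m.
Only numpy, scipy, OpenCV 4.12 (cv2) and the standard library are available. Lean on these libraries where they do the work, as an engineer would, in place of code of your own. Each camera call takes 0.05 s, during which the arm holds its last target.

## Task

Two white specimen transport cases with shut lids stand on the lab bench, each with its steel hasp standing up unfastened. Fasten the wide case for the courier: swing its hasp over the catch until it lies fully down. Leave the narrow case's hasp as it is.

Things in the scene. Friction and masses are not known exactly. Their poses are not given: they have to be found in the camera images.
- wide_hasp (a joint): Hasp of the wide case: steel strap 78 mm long from hinge line, 44 wide, 4 thick, with a 16 x 20 mm slot centred 58 mm out, solid up to 50 mm. Angle in rad: 0 = flat and forward over the catch, fastened (stop); 1.57 = straight up; 2.3 = leaning back over the lid (stop). Starts at 1.3 to 2.2. Slight friction: it stays where it is left; under 2 N at its tip moves it.
- wide_hasp_hinge (a point): Middle of that hasp's hinge line, 4 mm above the case's flat top (130 mm high). Axes: x to the case's back, y along hinge, z up. Fixed white case, 300 mm wide (y); its front is 90 mm to -x of this point, its back 150 mm to +x. Top: lid behind the hinge, fixed sill before it. Catch: 9 x 14 mm post on the sill, 10 mm tall, 58 mm to -x; it pokes 4 mm through the slot of the flat hasp.
- narrow_hasp_tip (a point): Middle of the free end of the hasp on the narrow case, which must stay as it is. Hasp, hinge and case are like the other's, but this case is only 170 mm wide. The cases stand side by side, either one on the left, each turned up to 0.4 rad.

How it is judged:
By the outcome, as a careful person would: the job done as asked, in the order asked, and still so for the second after the job is handed in, with the robot touching nothing.
It also fails if it takes over 29 s, if anything falls off the work surface, if the arm or the gripper's body presses on something with over 40 N, if the wrist force passes 120 N, or if a joint passes its speed limit or range.

## Working session

There is one attempt and no reset: what is moved stays moved. The work goes in short steps, Python scripts to look and compute and a shell command to move; the robot and the scene stay as the last step left them, time stands still between calls to the robot, and variables do not carry over. Pictures are saved under pics/ and viewed, and the job is handed in when it is done.

```bash
ls; mkdir -p pics; python3 - <<'E'
from plant import *
import cv2,numpy as np
np.set_printoptions(precision=4,suppress=True)
s=read_state();print(s)
for n in("side","top","wrist"):
    i=get_image(n);cv2.imwrite(f"pics/{n}0.png",i["frame"][:,:,::-1]);print(n,i["mtx"],i["cam_to_world"])
E
```

```text
pics
{'time_s': 0.0, 'qpos': array([-1.397 ,  0.0534,  1.6143,  0.    ,  1.476 , -0.119 ]), 'dq': array([ 0.0012, -0.0004,  0.0013, -0.0011,  0.0001, -0.0003]), 'joint_torque': array([ -0.0007, -39.3682, -37.018 ,  -0.0001,   0.007 ,  -0.    ]), 'tcp_pos': array([ 0.1803, -0.5977,  0.2074]), 'orientation': array([[ 0.2886, -0.0003,  0.9574],
       [-0.9574,  0.0021,  0.2886],
       [-0.0021, -1.    ,  0.0003]]), 'wrist_force': array([ 0.6529, -0.2046,  0.1034]), 'wrist_torque': array([ 0.0009,  0.0087, -0.0252]), 'grip_width': 0.08564828658055317}
side [[443.51     0.     257.0797]
 [  0.     443.51   198.0628]
 [  0.       0.       1.    ]] [[-0.9904 -0.1016  0.0936  0.4399]
 [-0.1369  0.63   -0.7644  0.7717]
 [ 0.0187 -0.7699 -0.6379  0.8033]
 [ 0.      0.      0.      1.    ]]
top [[453.6063   0.     259.3599]
 [  0.     453.6063 189.2875]
 [  0.       0.       1.    ]] [[-0.0028 -0.9984  0.0557  0.4599]
 [-1.      0.0026 -0.0044  0.0082]
 [ 0.0043 -0.0557 -0.9984  1.1945]
 [ 0.      0.      0.      1.    ]]
wrist [[314.5804   0.     253.7747]
 [  0.     314.5804 189.4551]
 [  0.       0.       1.    ]] [[ 0.2887 -0.9117 -0.2924  0.2551]
 [-0.9574 -0.2753 -0.0867 -0.5757]
 [-0.0014  0.305  -0.9523  0.3723]
 [ 0.      0.      0.      1.    ]]
```

View pics/side0.png

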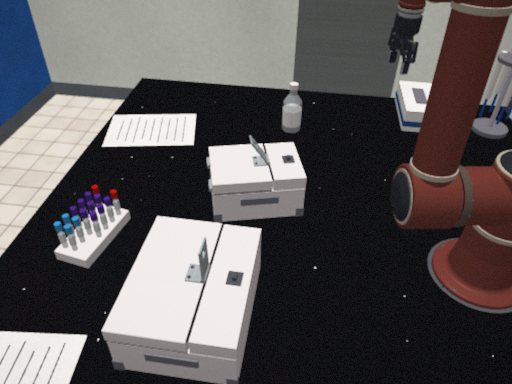

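View pics/top0.png

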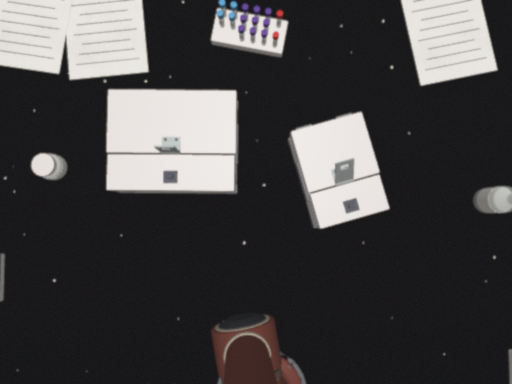

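The side view shows the wide case in the foreground with its hasp standing near (203,258), and the narrow case behind it with its hasp at (260,150). In the top view the wide case's hasp is at about (168,146) with its catch at (170,177). The narrow hasp is at (344,170). I'll enlarge these.

```bash
python3 - <<'E'
import cv2,numpy as np
a=cv2.imread("pics/side0.png")[215:315,150:290];b=cv2.imread("pics/top0.png")[80:200,100:245]
a=cv2.resize(a,None,fx=5,fy=5,interpolation=2);b=cv2.resize(b,None,fx=5,fy=5,interpolation=2)
cv2.imwrite("pics/a.png",a);cv2.imwrite("pics/b.png",b)
E
```

```text
(no output)
```

View pics/a.png

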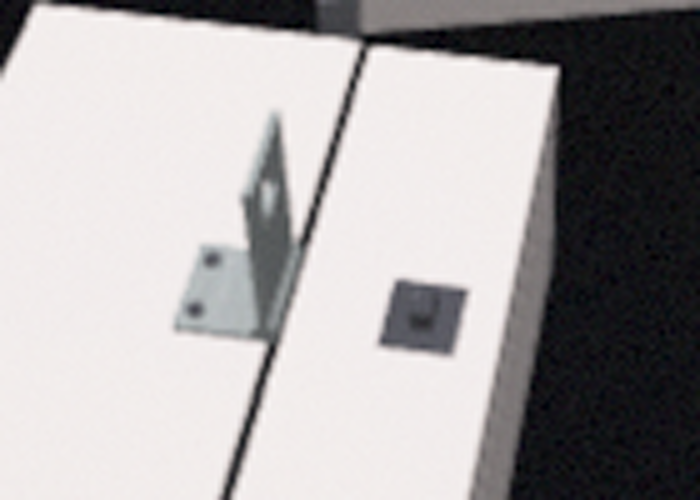

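View pics/b.png

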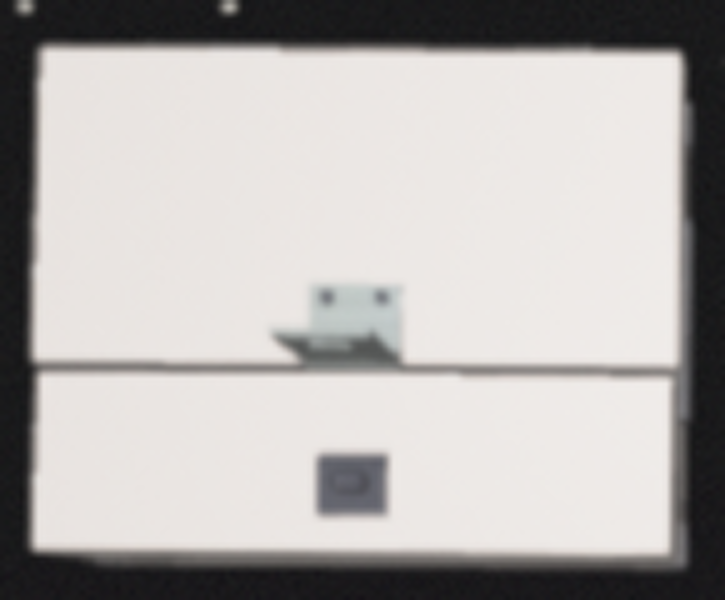

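```bash
cat > h.py <<'E'
import cv2,numpy as np
np.set_printoptions(precision=4,suppress=True)
def P(i):
    T=np.linalg.inv(i["cam_to_world"]);return i["mtx"]@T[:3]
def tri(ia,pa,ib,pb):
    X=cv2.triangulatePoints(P(ia),P(ib),np.array(pa,float).reshape(2,1),np.array(pb,float).reshape(2,1))[:,0];X=X[:3]/X[3]
    e=[]
    for i,p in((ia,pa),(ib,pb)):
        q=P(i)@np.r_[X,1];e.append(np.linalg.norm(q[:2]/q[2]-p))
    return X,max(e)
def onz(i,p,z):
    T=i["cam_to_world"];d=T[:3,:3]@np.linalg.solve(i["mtx"],[p[0],p[1],1]);return T[:3,3]+d*(z-T[2,3])/d[2]
def proj(i,X):
    q=P(i)@np.r_[X,1];return q[:2]/q[2]
E
python3 - <<'E'
from h import *
from plant import *
s=get_image("side");t=get_image("top")
for n,a,b in[("catch",(170,176.8),(234.6,278.4)),("tipL",(154.6,146.4),(199,254.4)),("tipR",(175,146.4),(205,237.4)),("hingeL",(160.6,152.4),(203.6,282.6)),("hingeR",(180.4,152.4),(210.6,264.2))]:
    print(n,*tri(t,a,s,b))
for p in((107,190),(234.4,190.6),(107.5,89),(237,90)):print(onz(t,p,.13))
E
```

```text
catch [0.549  0.2139 0.1286] 0.15408338924287412
tipL [0.6098 0.2331 0.2068] 0.11431718926164489
tipR [0.6094 0.1884 0.2067] 0.08816063770362093
hingeL [0.606  0.2358 0.1317] 0.3829886614360606
hingeR [0.6042 0.1888 0.1331] 1.1610163313456339
[0.5185 0.3611 0.13  ]
[0.5163 0.0622 0.13  ]
[0.7588 0.3637 0.13  ]
[0.7559 0.056  0.13  ]
```

Triangulation puts the wide case on the left, almost square to the world axes. Its hinge is near (0.606, 0.211, 0.134) and the hasp tip near (0.610, 0.211, 0.207), so the hasp stands about upright. My plan is to shut the gripper, rise, go over and get behind the hasp, then sweep it forward and press it down.

```bash
python3 -m jog '0 -0.035 0 5.6 0;0 -0.035 0 5.6 0;0 -0.035 0 5.6 0;-0.035 0 0.02 0 0;-0.035 0 0.02 0 0;-0.035 0 0.02 0 0;-0.035 0 0.02 0 0;-0.035 0 0.02 0 0;-0.035 0 0.02 0 0;-0.035 0 0.02 0 0;-0.035 0 0.02 0 0;-0.035 0 0.02 0 0;-0.035 0 0.02 0 0' 20
```

```text
time_s: 1.33
tcp_pos: [0.3889, -0.244, 0.3167]
orientation: [[-0.031, 0.002, 1.0], [-1.0, 0.004, -0.031], [-0.004, -1.0, 0.002]]
wrist_force: [-0.0, -0.3, 0.1]
grip_width: -0.0001
```

```bash
python3 -m jog '-0.035 0 0.021 -1.8 0;-0.035 0 0.021 0 0;-0.035 0 0.021 0 0;-0.035 0 0.021 0 0;-0.035 0 0.021 0 0;-0.035 0 0.021 0 0;-0.035 0 0.021 0 0;-0.035 0 0.021 0 0;-0.035 0 0.021 0 0;-0.035 0 0.021 0 0;-0.035 0 0.021 0 0;-0.035 0 0.021 0 0;-0.02 0 0.021 0 0;0 0 0 0 0'
python3 - <<'E'
from h import *
from plant import *
for n in("side","top","wrist"):
    i=get_image(n);cv2.imwrite(f"pics/{n}1.png",i["frame"][:,:,::-1])
a=[cv2.imread(f"pics/{n}1.png") for n in("side","wrist")]
cv2.imwrite("pics/c.png",cv2.resize(np.hstack(a),None,fx=.78,fy=.78,interpolation=3))
s=read_state();print(s["tcp_pos"],s["qpos"],s["orientation"][:,2])
E
```

```text
time_s: 2.5
tcp_pos: [0.6634, 0.2162, 0.3169]
orientation: [[0.011, 0.005, 1.0], [-1.0, 0.003, 0.011], [-0.002, -1.0, 0.005]]
wrist_force: [-0.1, -0.4, -0.8]
grip_width: 0.0001
[0.6615 0.2122 0.3189] [ 0.2035  0.1713  1.3042 -0.0001  1.6601  1.7664] [1.     0.0078 0.006 ]
```

View pics/c.png

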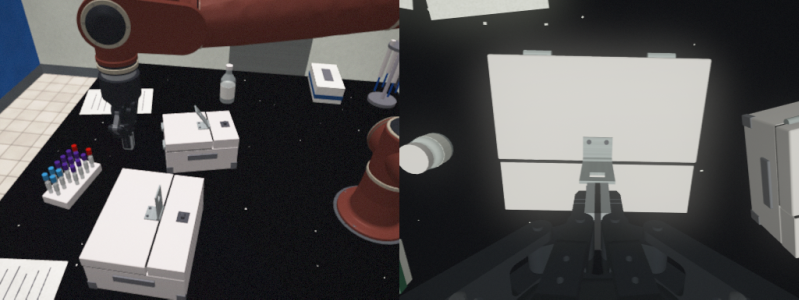

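The gripper hovers above and behind the wide hasp. In the wrist view the hasp is at about (597,172) of the picture and the arm is clear of everything. I'll cross-check the hasp position in the wrist camera.

```bash
python3 - <<'E'
from h import *
from plant import *
i=get_image("wrist");f=i["frame"][:,:,::-1].copy()
f=cv2.resize(f,None,fx=4,fy=4,interpolation=2)
for X,c in(((.606,.2115,.134),(0,0,255)),((.6096,.2108,.207),(0,255,0)),((.549,.2139,.13),(255,0,0)),((.6615,.2122,.302),(255,0,255))):
    p=proj(i,X);print(p);cv2.circle(f,tuple(int(v*4) for v in p),5,c,-1)
cv2.imwrite("pics/d.png",f[600:1200,680:1380])
E
```

```text
[253.9667 207.698 ]
[254.7101 231.0972]
[251.6861 249.1233]
[253.5168 219.8685]
```

View pics/d.png

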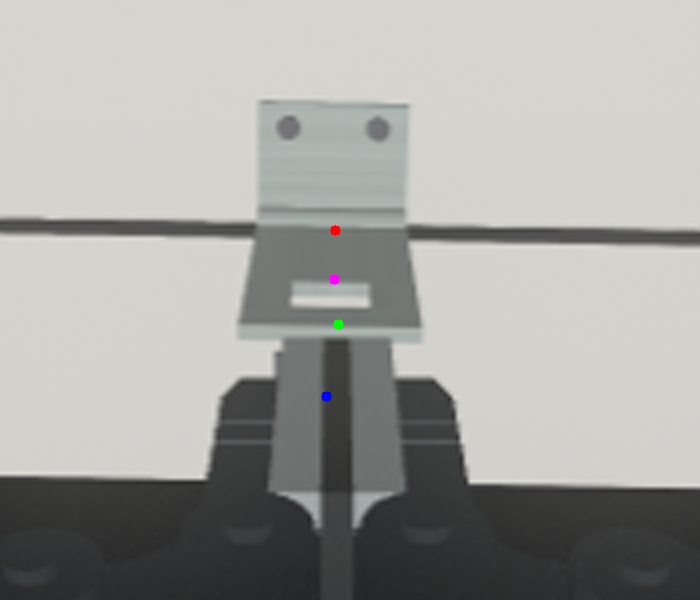

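The projected hinge (red) and tip (green) fall on the hasp, so the estimate holds. The fingertips end right at the hasp's edge in this view. I'll descend behind the hasp and check from the side.

```bash
python3 -m jog '0 0.035 0 0 0;0 0.035 0 0 0;0 0.035 0 0 0;0 0.02 0 0 0;0 0 0 0 0'
python3 - <<'E'
from h import *
from plant import *
for n in("side","top","wrist"):
    i=get_image(n);cv2.imwrite(f"pics/{n}2.png",i["frame"][:,:,::-1])
a=cv2.imread("pics/side2.png")[170:320,110:290];b=cv2.imread("pics/wrist2.png")[100:384,140:380]
cv2.imwrite("pics/e.png",np.hstack([cv2.resize(a,(480,400),interpolation=2),cv2.resize(b,(320,400))]))
E
```

```text
time_s: 3.12
tcp_pos: [0.6636, 0.2049, 0.2003]
orientation: [[-0.001, 0.022, 1.0], [-1.0, 0.003, -0.001], [-0.003, -1.0, 0.022]]
wrist_force: [0.1, -0.6, -0.8]
grip_width: 0.0
```

View pics/e.png

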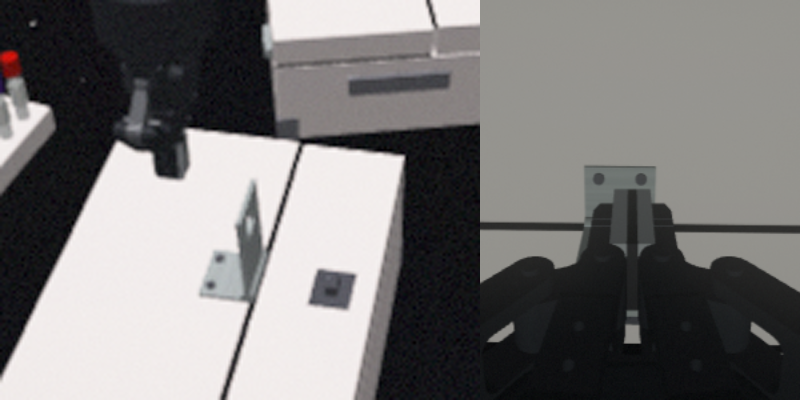

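The side view shows the fingertips behind the hasp and clear of it, at about (174,236) in full-image pixels. I'll check that against the kinematics.

```bash
python3 - <<'E'
from h import *
from plant import *
i=get_image("side");s=read_state();print(s["tcp_pos"],s["orientation"])
t=s["tcp_pos"]+.017*s["orientation"][:,1];print(proj(i,t),onz(i,(174,236),t[2]),t)
E
```

```text
[0.6675 0.2066 0.2084] [[-0.0003  0.0336  0.9994]
 [-1.      0.0055 -0.0005]
 [-0.0055 -0.9994  0.0336]]
[172.9531 246.4605] [0.674  0.179  0.1914] [0.6681 0.2067 0.1914]
```

```bash
python3 - <<'E'
from h import *
from plant import *
for k in range(3):
    s=read_state();print(s["time_s"],s["tcp_pos"],s["qpos"],s["dq"],s["wrist_force"]);get_image("wrist")
print(s["orientation"],s["joint_torque"],s["grip_width"])
E
```

```text
3.3167 [0.6675 0.2066 0.2084] [ 0.1943  0.1997  1.4536 -0.0011  1.4542  1.7656] [ 0.0089 -0.0032 -0.0252  0.0015 -0.0031  0.0025] [0.8833 0.0882 1.1567]
3.3667 [0.6678 0.2069 0.2088] [ 0.1946  0.1998  1.4528 -0.0011  1.4541  1.7656] [ 0.0043  0.005  -0.0084 -0.002  -0.0042  0.0016] [ 0.3933 -0.5871  0.3836]
3.4167 [0.6678 0.2071 0.2087] [ 0.1949  0.2     1.4527 -0.0011  1.454   1.7656] [ 0.0032  0.0068  0.0035 -0.0006 -0.0004 -0.0017] [-0.4729 -0.7649 -0.2076]
[[ 0.0002  0.0344  0.9994]
 [-1.      0.0057  0.    ]
 [-0.0057 -0.9994  0.0344]] [ -0.136  -45.4184 -36.6644  -0.0091  -0.0946  -0.0003] 0.00012193163655203067
```

```bash
python3 - <<'E'
import cv2
a=cv2.imread("pics/side2.png")[60:260,60:300];cv2.imwrite("pics/f.png",cv2.resize(a,None,fx=3,fy=3,interpolation=2))
E
```

```text
(no output)
```

View pics/f.png

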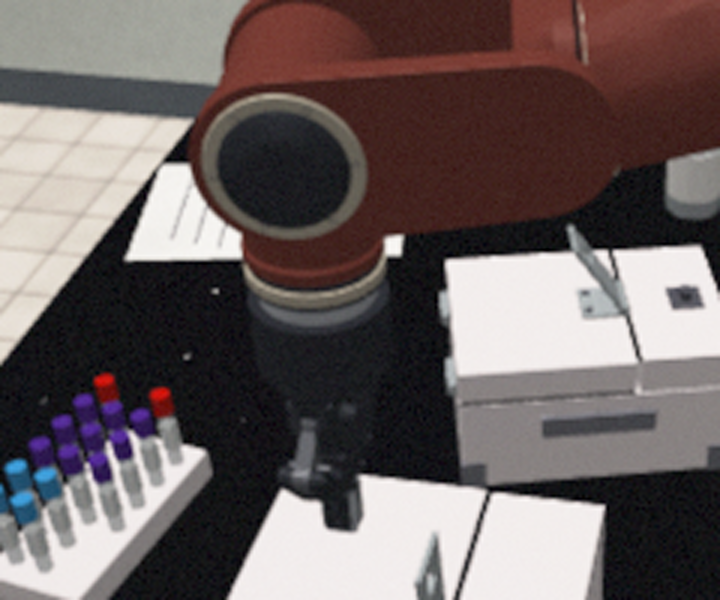

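The visible tips sit about 10 mm higher than the nominal tip position, which matches the wrist view. I'll go a bit lower, then push forward and let the contact force tell me.

```bash
python3 -m jog '0 0.015 -0.005 0 0;0 0.015 -0.01 0 0;-0.003 0 -0.015 0 0;-0.002 0 -0.015 0 0;0 0 -0.015 0 0;0 0 -0.015 0 0;0 0 0 0 0'
python3 - <<'E'
from h import *
from plant import *
i=get_image("side");cv2.imwrite("pics/side3.png",cv2.resize(i["frame"][170:320,110:290,::-1],None,fx=4,fy=4,interpolation=2))
s=read_state();print(s["tcp_pos"],s["wrist_force"])
print(proj(i,s["tcp_pos"]+.017*s["orientation"][:,1]))
E
```

```text
time_s: 4.05
tcp_pos: [0.5974, 0.2139, 0.1853]
orientation: [[0.001, 0.052, 0.999], [-1.0, 0.009, 0.0], [-0.009, -0.999, 0.052]]
wrist_force: [-0.2, 0.7, -0.6]
grip_width: 0.0002
[0.5988 0.2138 0.1859] [-0.2096 -0.7441  0.0502]
[207.9509 261.444 ]
```

View pics/side3.png

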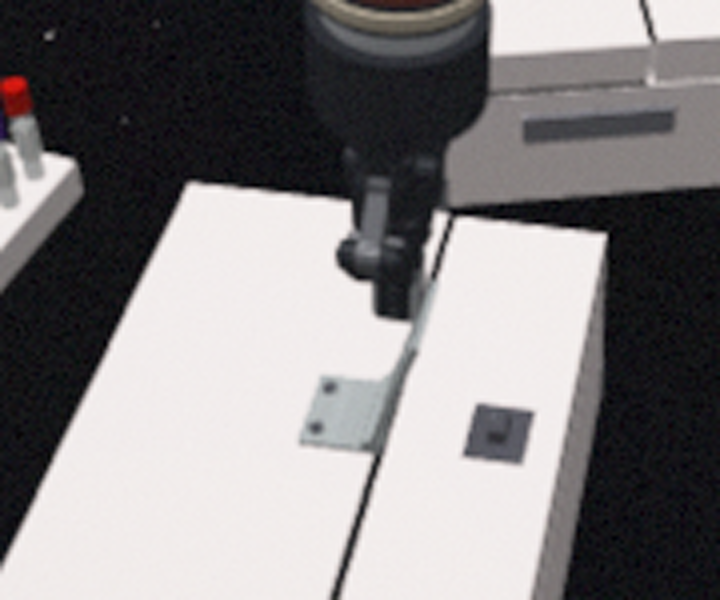

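The hasp is following and now leans forward. I'll keep going forward and start down.

```bash
python3 -m jog '0 0.005 -0.012 0 0;0 0.008 -0.012 0 0;0 0.01 -0.007 0 0;0 0.008 0 0 0;0 0 0 0 0'
python3 - <<'E'
from h import *
from plant import *
i=get_image("side");cv2.imwrite("pics/side4.png",cv2.resize(i["frame"][170:320,110:290,::-1],None,fx=4,fy=4,interpolation=2))
s=read_state();print(s["tcp_pos"],s["wrist_force"])
E
```

```text
time_s: 4.52
tcp_pos: [0.5757, 0.2149, 0.1588]
orientation: [[0.0, 0.069, 0.998], [-1.0, 0.012, -0.001], [-0.012, -0.998, 0.069]]
wrist_force: [0.7, -0.1, 0.1]
grip_width: -0.0003
[0.576  0.215  0.1594] [-0.1121 -0.884   0.3717]
```

View pics/side4.png

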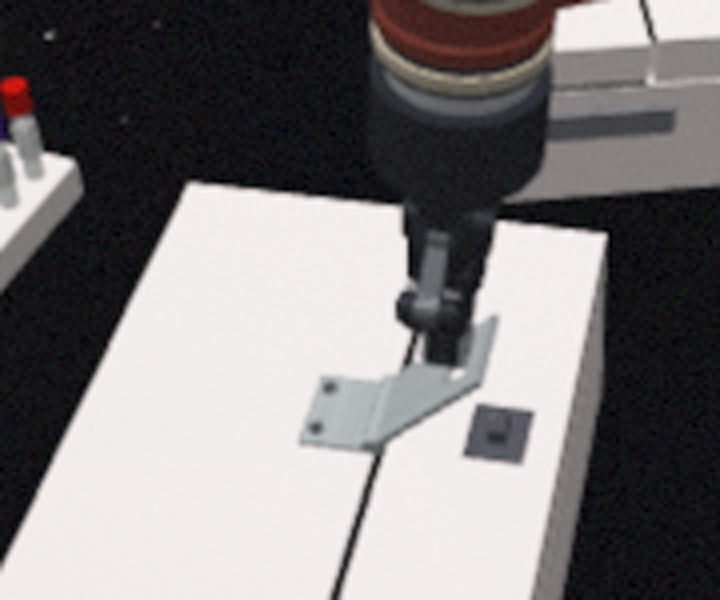

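The hasp is at about 40° and the fingers are on it. I'll keep going down.

```bash
python3 -m jog '0 0.007 0 0 0;0 0.006 0 0 0;0 0.005 0 0 0;0 0 0 0 0'
python3 - <<'E'
from h import *
from plant import *
i=get_image("side");cv2.imwrite("pics/side5.png",cv2.resize(i["frame"][170:320,110:290,::-1],None,fx=4,fy=4,interpolation=2))
s=read_state();print(s["tcp_pos"],s["wrist_force"])
E
```

```text
time_s: 4.9
tcp_pos: [0.5785, 0.2155, 0.1419]
orientation: [[-0.0, 0.067, 0.998], [-1.0, 0.013, -0.001], [-0.013, -0.998, 0.067]]
wrist_force: [-0.4, -0.2, -0.7]
grip_width: -0.0001
[0.5787 0.2155 0.1424] [ 0.1957 -0.4344 -1.5466]
```

View pics/side5.png

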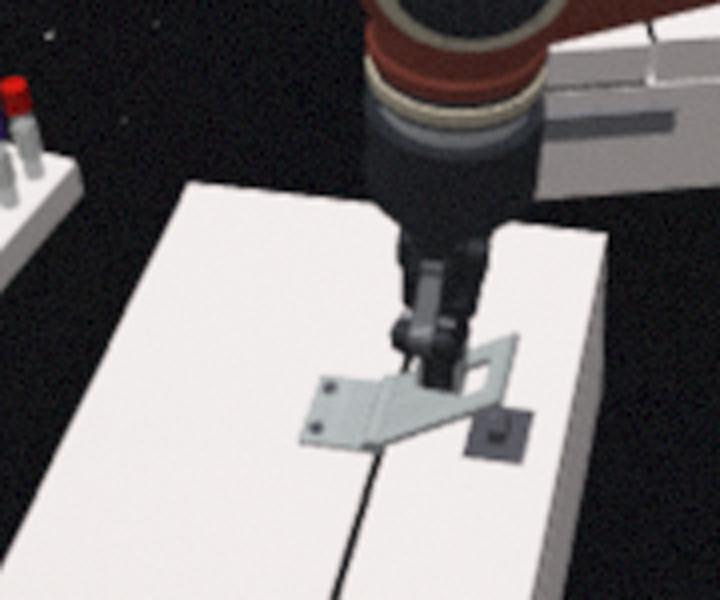

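It's at about 20–25° and the force is still negligible. The tips are effectively higher than nominal, so I'll go on in small steps and watch the force.

```bash
python3 -m jog '0 0.005 -0.003 0 0;0 0.005 -0.003 0 0;0 0 0 0 0'; python3 -m jog '0 0.004 -0.001 0 0;0 0 0 0 0'
python3 - <<'E'
from h import *
from plant import *
i=get_image("side");cv2.imwrite("pics/side6.png",cv2.resize(i["frame"][170:320,110:290,::-1],None,fx=4,fy=4,interpolation=2))
s=read_state();print(s["tcp_pos"],s["wrist_force"])
E
```

```text
time_s: 5.2
tcp_pos: [0.5743, 0.2156, 0.1315]
orientation: [[-0.001, 0.07, 0.998], [-1.0, 0.013, -0.002], [-0.013, -0.997, 0.07]]
wrist_force: [-0.3, -0.0, 0.2]
grip_width: -0.0002
time_s: 5.37
tcp_pos: [0.5732, 0.2156, 0.1266]
orientation: [[-0.001, 0.07, 0.998], [-1.0, 0.013, -0.002], [-0.013, -0.997, 0.07]]
wrist_force: [-0.1, -0.3, 0.0]
grip_width: -0.0001
[0.5736 0.2157 0.1272] [-0.2422 -0.0773  0.6473]
```

View pics/side6.png

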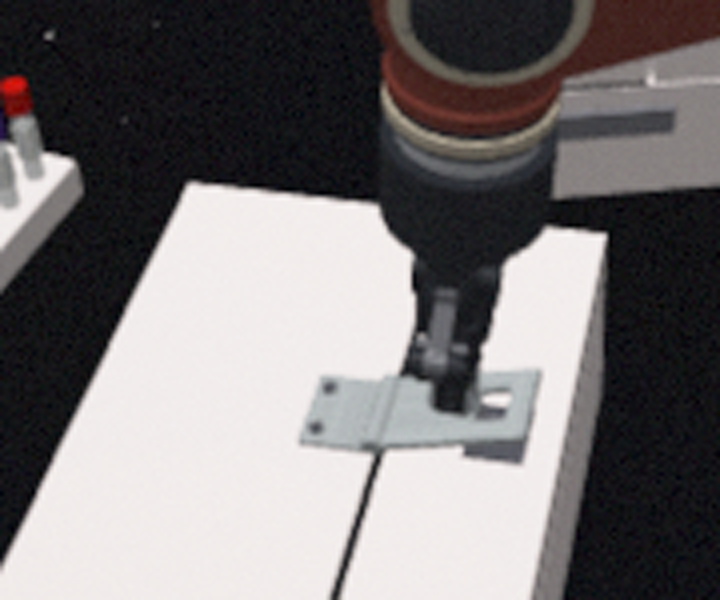

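```bash
python3 -m jog '0 0.004 -0.001 0 0;0 0 0 0 0'; python3 -m jog '0 0.003 -0.001 0 0;0 0 0 0 0'
python3 - <<'E'
from h import *
from plant import *
i=get_image("side");cv2.imwrite("pics/side7.png",cv2.resize(i["frame"][170:320,110:290,::-1],None,fx=4,fy=4,interpolation=2))
s=read_state();print(s["tcp_pos"],s["wrist_force"])
E
```

```text
time_s: 5.58
tcp_pos: [0.5729, 0.2157, 0.123]
orientation: [[-0.001, 0.071, 0.997], [-1.0, 0.013, -0.002], [-0.013, -0.997, 0.071]]
wrist_force: [-0.1, 1.1, -0.1]
grip_width: -0.0005
time_s: 5.75
tcp_pos: [0.5723, 0.2158, 0.1198]
orientation: [[-0.001, 0.071, 0.997], [-1.0, 0.013, -0.002], [-0.013, -0.997, 0.071]]
wrist_force: [-0.1, 0.2, -1.0]
grip_width: 0.0
[0.5725 0.2158 0.1202] [-0.5751  0.2132  0.3851]
```

View pics/side7.png

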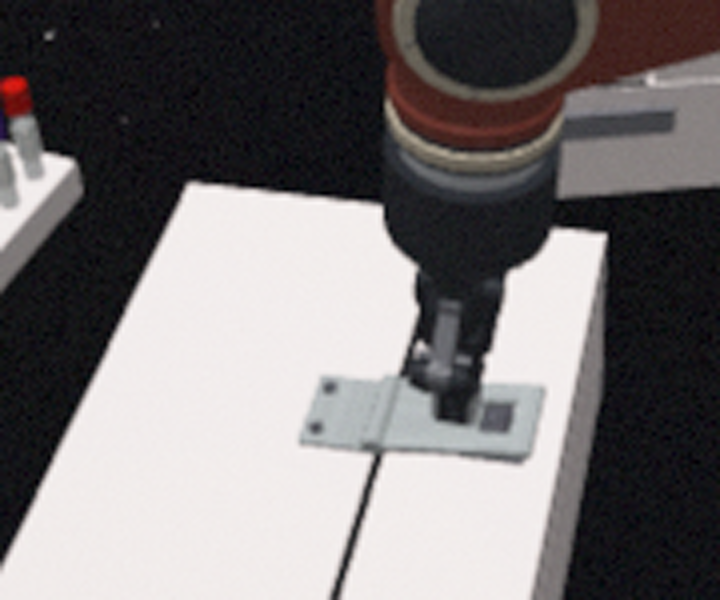

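Almost flat, and the slot is over the post. I'll press on until the force rises.

```bash
python3 -m jog '0 0.003 0 0 0;0 0 0 0 0'; python3 -m jog '0 0.002 0 0 0;0 0 0 0 0'
python3 - <<'E'
from plant import *
s=read_state();print(s["tcp_pos"],s["wrist_force"])
E
```

```text
time_s: 5.97
tcp_pos: [0.5728, 0.2159, 0.1172]
orientation: [[-0.001, 0.072, 0.997], [-1.0, 0.013, -0.002], [-0.013, -0.997, 0.072]]
wrist_force: [-0.3, -0.6, -0.2]
grip_width: -0.0
time_s: 6.13
tcp_pos: [0.5731, 0.2159, 0.1151]
orientation: [[-0.001, 0.072, 0.997], [-1.0, 0.013, -0.002], [-0.013, -0.997, 0.072]]
wrist_force: [0.2, 0.3, -0.4]
grip_width: 0.0001
[0.57308045 0.21594933 0.1150829 ] [ 0.22787261  0.29895302 -0.38268245]
```

```bash
python3 -m jog '0 0.002 0 0 0;0 0 0 0 0'|grep -E 'tcp|force'; 
python3 - <<'E'
from h import *
from plant import *
i=get_image("side");cv2.imwrite("pics/side8.png",cv2.resize(i["frame"][220:300,170:270,::-1],None,fx=7,fy=7,interpolation=2))
s=read_state();print(s["tcp_pos"],s["wrist_force"])
E
```

```text
tcp_pos: [0.5737, 0.2161, 0.1142]
wrist_force: [-0.5, 0.5, 0.4]
[0.5738 0.2161 0.114 ] [0.0734 0.3725 1.6817]
```

View pics/side8.png

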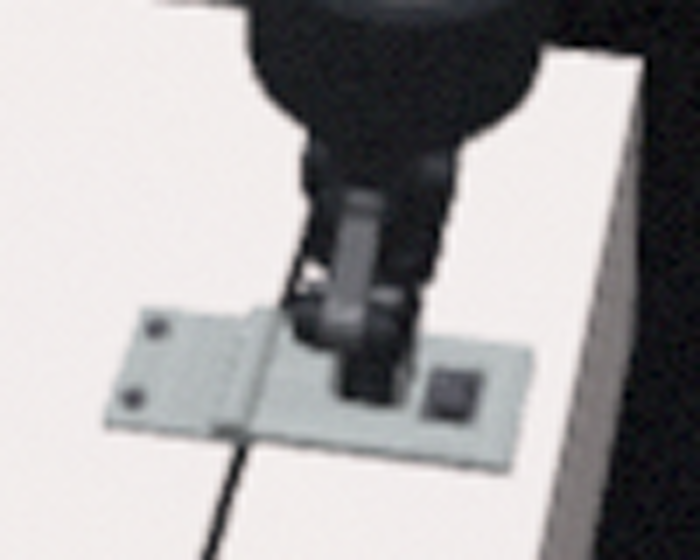

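```bash
python3 - <<'E'
from h import *
from plant import *
i=get_image("side");w=get_image("wrist");s=read_state();R=s["orientation"]
print(s["joint_torque"],s["wrist_force"],s["wrist_torque"],s["qpos"],s["tcp_pos"])
f=i["frame"][:,:,::-1].copy();f=cv2.resize(f[150:300,150:290],None,fx=4,fy=4,interpolation=2)
for k,c in((.017,(0,0,255)),(0,(0,255,0)),(-.056,(255,0,0)),(-.1,(255,0,255))):
    p=proj(i,s["tcp_pos"]+k*R[:,1]);cv2.circle(f,tuple(int(v) for v in (p-[150,150])*4),4,c,-1)
p=w["cam_to_world"];print(p, p[:3,3]-s["tcp_pos"])
cv2.imwrite("pics/g.png",f);cv2.imwrite("pics/w8.png",w["frame"][:,:,::-1])
E
```

```text
[ -0.0313 -35.9593 -33.8935  -0.0187  -0.2472  -0.0008] [-1.0654  0.0139  1.7616] [-0.0484  0.0434 -0.0205] [ 0.2411  0.0496  1.7801 -0.0046  1.2369  1.8145] [0.5738 0.2161 0.114 ]
[[-0.0007 -0.9722 -0.234   0.6395]
 [-0.9999 -0.0024  0.0132  0.2136]
 [-0.0134  0.234  -0.9722  0.284 ]
 [ 0.      0.      0.      1.    ]] [ 0.0657 -0.0026  0.17  ]
```

View pics/g.png

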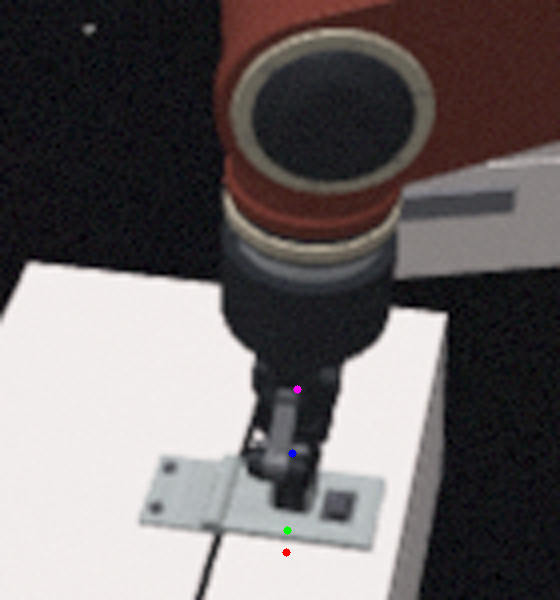

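View pics/w8.png

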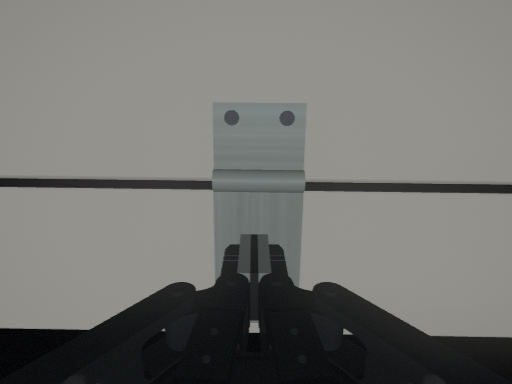

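The visible tip stays about 11 px above the nominal one throughout, so the fingertips are effectively shorter than stated and the contact force has to be the guide. I'll keep pressing in 2 mm steps.

```bash
for k in 1; do python3 -m jog '0 0.003 0 0 0;0 0 0 0 0'|grep -E 'tcp|force'; done; python3 -m jog '0 0.003 0 0 0'|grep -E 'tcp|force'
```

```text
tcp_pos: [0.5743, 0.2163, 0.1145]
wrist_force: [-0.3, -0.2, 0.4]
tcp_pos: [0.5751, 0.2166, 0.1134]
wrist_force: [-8.4, -2.3, 21.8]
```

The descent has stopped at z≈0.114 and the force is 22 N upward, so the hasp is against its stop. I'll lift and look.

```bash
python3 -m jog '0 -0.01 0 0 0;0 -0.03 0 0 0;0 -0.04 0 0 0;0 -0.04 0 0 0;0 -0.04 0.0 0 0;0 -0.02 0.03 0 0;0 0 0.04 0 0;0 0 0 0 0'
python3 - <<'E'
from h import *
from plant import *
o=[]
for n,(r,c) in(("side",(225,170)),("top",(120,130))):
    i=get_image(n);cv2.imwrite(f"pics/{n}9.png",i["frame"][:,:,::-1]);o.append(cv2.resize(i["frame"][r:r+80,c:c+100,::-1],(400,320),interpolation=2))
w=get_image("wrist")["frame"][:,:,::-1];cv2.imwrite("pics/w9.png",w)
cv2.imwrite("pics/h.png",np.hstack(o))
E
```

```text
time_s: 7.37
tcp_pos: [0.6295, 0.2135, 0.2977]
orientation: [[0.001, 0.064, 0.998], [-1.0, 0.011, -0.0], [-0.011, -0.998, 0.064]]
wrist_force: [-0.1, -1.2, -1.6]
grip_width: -0.0003
```

View pics/h.png

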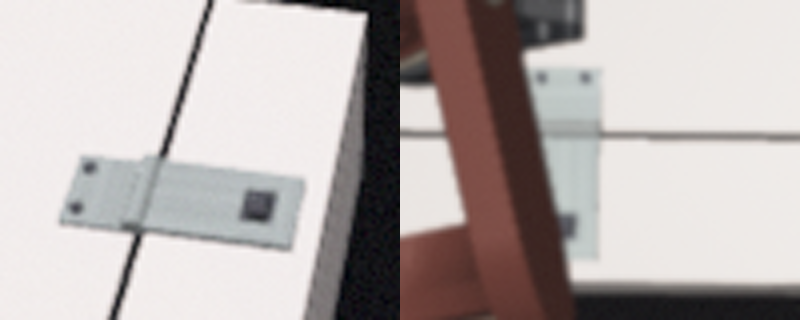

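View pics/side9.png

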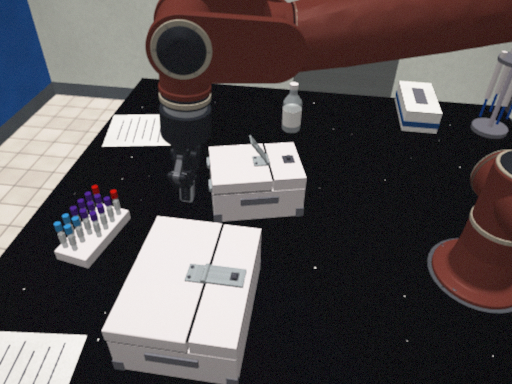

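View pics/w9.png

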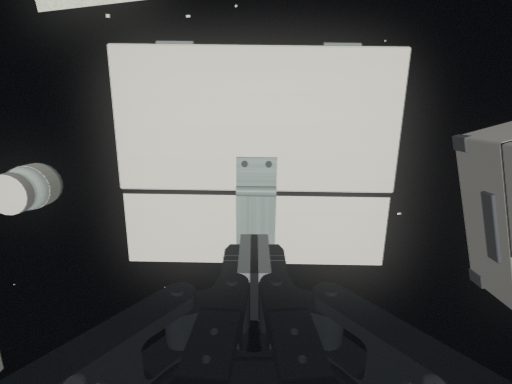

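The hasp lies over the catch with the post in the slot, the gripper is clear, and the narrow hasp is unchanged at (260,150). I'll check numerically how flat it is.

```bash
python3 - <<'E'
from h import *
from plant import *
s=get_image("side");t=get_image("top")
for a in(0,.05,.1,.2):
  for y in(.022,-.022):
    r=.078;x=-r*np.cos(a);z=.136+r*np.sin(a);print(a,proj(s,(.6055+x+.01*y,.2122+y-.01*x,z)))
print("seen near (243.2,287.2) far (246,270.2)")
print("R top corner tri",tri(t,(130+598/4,120+259/4),s,(170+304/4,225+181/4)))
print("plate screw L/R z",tri(t,(130+542/4-100,120+77/4),s,(170+90/4,225+167/4)),"far",tri(t,(130+(586-400)/4,120+77/4),s,(170+90/4,225+167/4)))
print("tip far",tri(t,(130+(598-400)/4,120+259/4),s,(170+304/4,225+181/4)))
a=cv2.imread("pics/side0.png");b=s["frame"][:,:,::-1];d=cv2.absdiff(a,b)[130:215,205:305];print("narrow diff",d.max(),d.mean())
E
```

```text
0 [243.4594 285.6771]
0 [247.245  268.3404]
0.05 [243.4069 284.3478]
0.05 [247.2053 267.0131]
0.1 [243.2527 283.0009]
0.1 [247.0677 265.6693]
0.2 [242.6374 280.2678]
0.2 [246.4972 262.9462]
seen near (243.2,287.2) far (246,270.2)
R top corner tri (array([ 0.5582, -0.0573, -0.1578]), np.float64(3.4881697672339267))
plate screw L/R z (array([0.6318, 0.2196, 0.1551]), np.float64(1.194194616694436)) far (array([0.6374, 0.1988, 0.1305]), np.float64(0.3622464238924555))
tip far (array([0.5301, 0.1911, 0.1301]), np.float64(0.16181449171210543))
narrow diff 24 2.074392156862745
```

```bash
python3 -c "
from plant import *
print(job_done())"
```

```text
the job is handed in; nothing more can be done
None
```

The wide (left) case is fastened: its hasp lies flat over the catch, with the post showing in the slot. I swung it forward from behind with the shut gripper, then pressed it down. The job was handed in after about 7.5 s of robot time with the arm clear; no verdict is reported.

- **Hasp seated:** descent stopped at the end of travel and the wrist force rose to about 22 N upward, well under the limits.
- **Flatness:** after lifting off, the hasp's tip corners in the side view were about 2 px from where a fully flat hasp would put them, on the low side. A hasp just 0.1 rad up would have shown them more than 4 px off. Triangulation put the tip at z ≈ 0.130 m, against an expected 0.134–0.136 m.
- **Narrow hasp:** the side image around the narrow case shows only noise-level change from the start, so its hasp did not move.

**What disagreed:**
- **Fingertips:** they appeared about 11 px (around 2 cm) higher in the side view than the reported tool position implies. I never found out why, so I relied on the contact force and the pictures.
- **Tool tilt:** the tool also tilted about 4° during the moves, with no visible effect.
- **Discarded points:** two of my last triangulations used wrong pixel offsets and I discarded them.

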